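Stow the loose kit in its trays before the ambulance drives off

TASK

Get the ambulance counter ready to drive off: put each of the four loose items into the stowage tray of its own colour and outline - the blue pulse oximeter, the yellow glucose meter, the green-lidded wipes tub and the red-capped tablet bottle. Each must lie or stand flat on its tray's floor, upright, on the dark outline and (for the two oblong ones) lined up with it, either way round. Do not tip the tub or the tablet bottle over on the way, and leave the saline bottle and the steel bowl standing where they are.

Things in the scene. Friction and masses are not known exactly. Their poses are not given: they have to be found in the camera images.
- oximeter: Pulse oximeter, loose: block 62 long (its x) x 34 wide (its y) x 32 high mm; upper half blue with a small dark screen and a white button dot on top, lower half white; 40 to 85 g. Origin: centre of its underside; z up. Grip it across the 34 mm width. It starts lying flat on the counter.
- meter: Glucose meter, loose: flat block 92 long (its x) x 50 wide (its y) x 24 high mm; yellow sides, white face with a black screen on top; 75 to 155 g. Origin: centre of its underside; z up. Grip it across the 50 mm width. It starts lying flat, face up.
- tub: Tub of wipes, loose: upright white cylinder of diameter 62 mm, 80 mm high, with a green lid of the same diameter (small white tab on top) and a green band; 150 to 310 g. Origin: centre of its underside; z up the axis.
- tablets: Tablet bottle, loose: upright orange cylinder of diameter 38 mm, 70 mm high, with a red cap of the same diameter and a white label; 50 to 100 g. Origin: centre of its underside; z up the axis.
- blue_tray: Blue oblong stowage tray for the oximeter, fixed to the counter: 100 long (its x) x 64 wide (its y) mm, floor 3 mm thick, with a raised lip 5 mm thick and 10 mm high (above the counter) across each end, 82 mm apart inside; the long sides are open. In its middle a dark outline 62 x 34 mm with a white edge. Origin: tray centre at counter height; z up.
- yellow_tray: Yellow oblong stowage tray for the glucose meter, fixed to the counter: 130 long (its x) x 80 wide (its y) mm, floor 3 mm thick, with a raised lip 5 mm thick and 10 mm high (above the counter) across each end, 112 mm apart inside; the long sides are open. In its middle a dark outline 92 x 50 mm with a white edge. Origin: tray centre at counter height; z up.
- green_tray: Green round stowage tray for the wipes tub, fixed to the counter: outer diameter 88 mm, floor 3 mm thick, rim all round 10 mm high (above the counter) and 4 mm thick, inner diameter 80 mm; dark disc of 62 mm with a white edge in the middle. Origin: tray centre at counter height; z up.
- red_tray: Red round stowage tray for the tablet bottle, fixed to the counter: outer diameter 64 mm, floor 3 mm thick, rim all round 10 mm high (above the counter) and 4 mm thick, inner diameter 56 mm; dark disc of 38 mm with a white edge in the middle. Origin: tray centre at counter height; z up.
- saline: Saline bottle, loose bystander, to be left alone: upright milky-clear, greyish round bottle with a paper label and grey cap, diameter 60 mm, 130 mm high, 350 g. It is the tallest thing among the items and trays. Origin: centre of its underside; z up.
- bowl: Empty stainless steel bowl, loose bystander, to be left alone: rim diameter 80 mm, 35 mm high, 160 g. Origin: centre of its underside; z up.
Not all that is in view belongs to the job. Leave any purple look-alike of the tub alone. Leave any turquoise look-alike of the oximeter alone.

How it is judged:
At the end, for the whole second after the job is handed in: Each item in the tray of its colour: within 12 mm of the tray centre, underside on its floor (1-6 mm above counter), upright within 0.08 rad, oblong ones aligned within 0.26 rad either way round, released, at rest; saline bottle and bowl upright, within 30 mm of their start (horizontal distance between oximeter and blue_tray below 0.012 m and z of oximeter in the frame of blue_tray between 0.001 and 0.006 m and angle between each of oximeter, meter, tub, tablets's own z axis and vertical below 0.08 rad and linear speed of each of oximeter, meter, tub, tablets below 0.02 m/s and angular speed of each of oximeter, meter, tub, tablets below 0.2 rad/s and contact force between each of oximeter, meter, tub, tablets and the fingers below 0.05 N and angle between the x axis of oximeter and the x axis of blue_tray, either way round below 0.26 rad and horizontal distance between meter and yellow_tray below 0.012 m and z of meter in the frame of yellow_tray between 0.001 and 0.006 m and angle between the x axis of meter and the x axis of yellow_tray, either way round below 0.26 rad and horizontal distance between tub and green_tray below 0.012 m and z of tub in the frame of green_tray between 0.001 and 0.006 m and horizontal distance between tablets and red_tray below 0.012 m and z of tablets in the frame of red_tray between 0.001 and 0.006 m and distance of each of saline, bowl from where it was at the start of the episode below 0.03 m and angle between each of saline, bowl's own z axis and vertical below 0.2 rad); the robot touches nothing.
It fails at once if the saline bottle is pushed aside by more than 30 mm or tipped over (distance of saline from where it was at the start of the episode above 0.03 m or angle between saline's own z axis and vertical above 0.5 rad).
It fails at once if the steel bowl is pushed aside by more than 30 mm or tipped over (distance of bowl from where it was at the start of the episode above 0.03 m or angle between bowl's own z axis and vertical above 0.5 rad).
It fails at once if the wipes tub is tipped over (more than 60 degrees from upright) (angle between tub's own z axis and vertical above 1.05 rad).
It fails at once if the tablet bottle is tipped over (more than 60 degrees from upright) (angle between tablets's own z axis and vertical above 1.05 rad).
It also fails if it takes over 112 s, if anything falls off the work surface, if the arm or the gripper's body presses on something with over 40 N, if the wrist force passes 120 N, or if a joint passes its speed limit or range.

ROBOT

A 7-joint arm with a two-finger parallel gripper is mounted at the origin on the work surface. World frame = base frame: x ahead of the robot, y to its left, z up, the work surface at z = 0. Lengths are in m, angles in rad, forces in N, time in s.
With the tool pointing down it reaches from about 0.4 to 0.85 m from the base axis. Payload 4.5 kg.
Tool frame: the origin (TCP) lies at the very end of the fingers, on their centre line; the grasp point (between the pads) lies behind it (r.grip_depth is the z of the grasp point in the tool frame, in m); z points along the fingers, y is the direction in which the jaws open and shut (so a half turn about z gives the same grasp; the last joint's range is limited). The gripper opens to 88 mm and grips with 3 to 60 N. Pads are 18 mm wide; open, the fingers measure 123 mm over their backs; the gripper's body (75 mm by 187 mm) begins 45 mm behind the grasp point.
Start: joints at [-1.275, 0.689, -0.195, 1.565, 0.157, 0.902, -0.215], TCP at [0.162, 0.604, 0.239] pointing down, gripper open.
Joint ranges: [-3.01, 3.01], [-0.46, 2.08], [-1.47, 1.51], [0.13, 2.56], [-1, 4.14], [0.04, 2.09], [-2.66, 2.66]. Speed limits (rad/s): [2.57, 2.57, 3.14, 3.14, 3.14, 3.14, 3.14].

INTERFACE

Orientations are given as a unit quaternion [x, y, z, w].
In Python, from plant import sensors, cams, r gives the robot as it stands. The module is installed in compiled form; this text tells all that it offers.
- The arm moves only by the tool drive_tool, never from a script. Its argument "series" is a list that holds one entry, the list of rows, each a list of 5 numbers: the shift along the world's x, y, z in mm, then the turn about the world's z in rad, then the finger opening in mm, from 0 to 88.1. A call has 1 to 10 rows; each row shifts and turns the commanded pose from where the row before left it; what a row does not reach is not made up. A row lasts 1/10 s, in which the tool goes at most 50 mm and 8.59 degrees, less where a joint would pass 70% of its speed; a pose out of reach is approached as far as the arm can. A call with a gripper value outside its range is refused whole. The fingers move at their own pace and stop on an object; "force" is the grip in N (left out, the last holds). Time passes only in rows, so rows that do not move let the fingers close. It gives the time, the measured TCP pose, the force and the opening at its end, in the units of the state.
- sensors.get_state(): the state, without advancing time (a new reading comes with each control period).
- cams.snapshot(name): name is "scene" or "side" or "wrist"; returns the picture (384x512x3 uint8, blue, green, red); there is no depth.
- cams.camera_model(name): a dict with "fx", "fy", "cx", "cy" (pixels), "camera_from_world" (4x4, takes a point from world to camera coordinates). Camera axes: x right, y down, z forward; pixel columns grow to the right and rows downward; lengths in m; the calibration is good to about 2 mm. A picture is of the moment at which its call begins: read the wrist's pose just before it. camera_model takes no time and is no camera call; for the wrist camera it gives the pose at the moment of the call.
- r.finish_job(): hands the job in, once; it reports no verdict.
Trained networks look in the newest picture that a camera, given by its name, has taken for a name from the list of things; names that differ only in an ending like _2 or _b are one class to them, and where a whole thing is asked for, a point or a joint stands for the part that bears it (a point fixed in the world has none). Each returns a list of dicts, best first, with "confidence" (0 to 1); they miss things now and then, are a little off and sometimes report something else, mostly with a low value. They report only what shows in the picture. A call takes as long as a camera call. They do not tell look-alikes from the thing itself.
- cams.trace(camera, name): "mask" (384x512 bool, what is visible of it) and "at" ([column, row] in pixels, amid what is visible of it).
- cams.mark_of(camera, name): "at" ([column, row] in pixels: a listed point, or the origin of a listed thing).
The state is a dict: "clock": time; "q": joint angles; "qd": joint speeds; "joint_torque": joint torques, N m; "tool_pos": TCP position; "eef_rot": TCP orientation; "contact_force": force on the tool from outside, world axes, zero at the start; "moment": the same for the moment, N m; "opening": opening from 0.0 (shut) to 1.0 (fully open).
Only numpy, scipy, OpenCV 4.12 (cv2) and the standard library are available. Lean on these libraries where they do the work, as an engineer would, in place of code of your own. Each camera call takes 0.05 s, during which the arm holds its last target.

## Working session

There is one attempt and no reset: what is moved stays moved. The work goes in short steps, Python scripts to look and compute and a tool call to move; the robot and the scene stay as the last step left them, time stands still between calls to the robot, and variables do not carry over. Pictures are saved under pics/ and viewed, and the job is handed in when it is done.

Besides the shell and the picture viewer there is one more tool, called after "Emit:" as a command line: name --argument value ..., lists and objects as JSON in quotes. drive_tool: Moves the arm, as the interface text tells. Its arguments: {"type":"object","properties":{"series":{"type":"array","items":{"type":"array","items":{"type":"array","items":{"type":"number"}}}},"force":{"type":"number"}},"required":["series"]}

```bash
mkdir -p pics; ls; python3 - <<'E'
from plant import sensors,cams,r
import cv2
s=sensors.get_state();print({k:s[k] for k in('clock','tool_pos','eef_rot','contact_force','opening')},r.grip_depth)
for n in('scene','side','wrist'):
    cv2.imwrite(f'pics/{n}0.png',cams.snapshot(n)); m=cams.camera_model(n);print(n,m)
E
```

```text
pics
{'clock': 0.0, 'tool_pos': array([0.16162045, 0.60306586, 0.23787921]), 'eef_rot': array([ 1.30470823e-01,  9.91451686e-01, -9.56526377e-04, -6.35106450e-05]), 'contact_force': array([-0.44204489, -1.6448317 ,  0.72798728]), 'opening': 0.9981760229211107} -0.0187
scene {'fx': 362.6959970385299, 'fy': 362.6959970385299, 'cx': 263.4030349463249, 'cy': 192.31542539989593, 'camera_from_world': array([[ 0.38144988,  0.92436749,  0.00638173, -0.13782305],
       [ 0.5048228 , -0.20252714, -0.83912853, -0.21008243],
       [-0.77437067,  0.32330712, -0.54389574,  1.40391391],
       [ 0.        ,  0.        ,  0.        ,  1.        ]])}
side {'fx': 369.1300366879466, 'fy': 369.1300366879466, 'cx': 250.71519659128407, 'cy': 193.15391594981583, 'camera_from_world': array([[ 0.89976415, -0.43619123, -0.01271545, -0.47781675],
       [-0.30316619, -0.60387406, -0.7371746 ,  0.14109224],
       [ 0.31387056,  0.66713817, -0.67558266,  0.92931226],
       [ 0.        ,  0.        ,  0.        ,  1.        ]])}
wrist {'fx': 287.33074255908474, 'fy': 287.33074255908474, 'cx': 255.45849382735207, 'cy': 193.17121297392038, 'camera_from_world': array([[ 0.25807776,  0.96612296, -0.00151344, -0.62487586],
       [ 0.92590241, -0.24688585,  0.28592324, -0.03944583],
       [ 0.27586336, -0.07519173, -0.95825133,  0.38989663],
       [ 0.        ,  0.        ,  0.        ,  1.        ]])}
```

View pics/scene0.png

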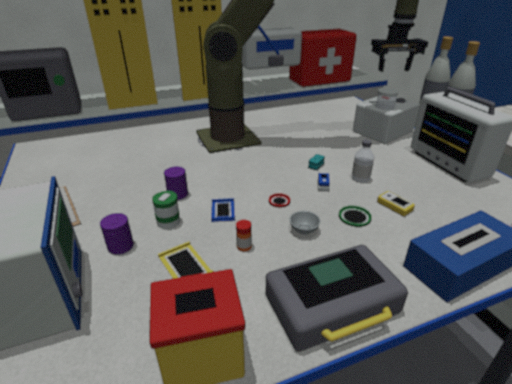

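View pics/side0.png

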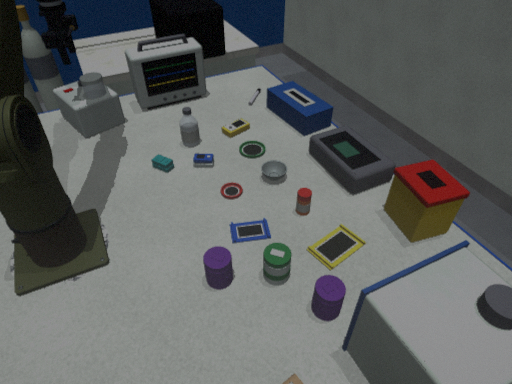

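View pics/wrist0.png

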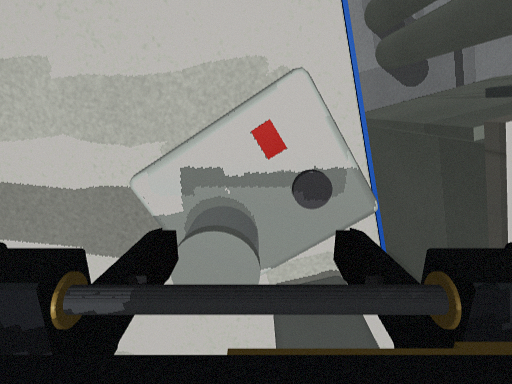

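The scene picture shows the oximeter at (323,181) with its turquoise look-alike at (316,161), and the meter at (396,204). The green tub is at (166,207) with purple look-alikes at (176,182) and (117,233), and the tablets are at (244,235). The trays are blue (223,210), yellow (186,262), green (354,216) and red (279,200). Saline is at (363,160) and the bowl at (305,223). In the side picture the same things are at: oximeter (204,159), turquoise (162,162), meter (236,128), tub (277,262), tablets (304,201).

```bash
cat > h.py <<'E'
from plant import sensors,cams,r
import cv2,numpy as np
def ray(m,uv):
    T=m['camera_from_world'];R=T[:3,:3];t=T[:3,3]
    d=R.T@np.array([(uv[0]-m['cx'])/m['fx'],(uv[1]-m['cy'])/m['fy'],1]);return -R.T@t,d
def onz(m,uv,z):
    c,d=ray(m,uv);return (c+d*(z-c[2])/d[2])
def proj(m,P):
    P=np.atleast_2d(P);T=m['camera_from_world'];q=P@T[:3,:3].T+T[:3,3]
    return np.c_[q[:,0]/q[:,2]*m['fx']+m['cx'],q[:,1]/q[:,2]*m['fy']+m['cy']]
def tri(m1,u1,m2,u2):
    c1,d1=ray(m1,u1);c2,d2=ray(m2,u2)
    A=np.c_[d1,-d2];s=np.linalg.lstsq(A,c2-c1,rcond=None)[0]
    p,q=c1+d1*s[0],c2+d2*s[1];return (p+q)/2,np.linalg.norm(p-q)
E
python3 - <<'E'
from h import *
np.set_printoptions(precision=4,suppress=True)
ims={n:cv2.imread(f'pics/{n}0.png') for n in('scene','side')}
M={n:cams.camera_model(n) for n in ims}
for o in 'oximeter meter tub tablets blue_tray yellow_tray green_tray red_tray saline bowl'.split():
    for n in M:
        for d in cams.mark_of(n,o)[:3]:
            zz=0.003 if 'tray' in o else 0
            print(o,n,np.round(d['at'],1),round(d['confidence'],2),onz(M[n],d['at'],0)[:2])
        for d in cams.trace(n,o)[:3]:
            print('   tr',n,np.round(d['at'],1),round(d['confidence'],2),d['mask'].sum())
print(sensors.get_state()['clock'])
for n in ims:
    cv2.imwrite(f'pics/{n}0crop.png',cv2.resize({'scene':ims[n][140:290,90:430],'side':ims[n][110:300,140:380]}[n],None,fx=2.3 if n=='scene' else 3,fy=2.3 if n=='scene' else 3,interpolation=cv2.INTER_CUBIC))
E
```

```text
oximeter scene [321.4 187.6] 0.8 [0.4498 0.1548]
oximeter scene [311.5 165.1] 0.55 [0.3126 0.1959]
oximeter scene [221.2 210.8] 0.48 [ 0.4517 -0.1633]
   tr scene [316.9 162. ] 0.72 217
   tr scene [323.1 180.2] 0.52 241
oximeter side [160.9 166.2] 0.6 [0.3184 0.2157]
oximeter side [204.9 164.7] 0.56 [0.4463 0.1597]
   tr side [161.3 159.4] 0.84 276
   tr side [202.1 158.4] 0.53 287
meter scene [391.3 204.4] 0.71 [0.6024 0.2944]
   tr scene [393.  199.2] 0.67 584
meter side [234.8 129.2] 0.78 [0.6154 0.3051]
meter side [188.7 142.6] 0.62 [0.4399 0.3003]
   tr side [235.3 127.1] 0.85 302
tub scene [170.4 221.3] 0.94 [ 0.4471 -0.3017]
tub scene [178.3 195.4] 0.8 [ 0.3307 -0.2576]
tub scene [120.3 242.9] 0.72 [ 0.4883 -0.4308]
   tr scene [174.6 180.3] 0.96 561
   tr scene [115.2 231.4] 0.88 1094
   tr scene [166.  209.1] 0.65 864
tub side [325.  305.1] 0.98 [ 0.5054 -0.4243]
tub side [277.6 274.6] 0.8 [ 0.4513 -0.3089]
tub side [219.4 279.5] 0.71 [ 0.3238 -0.2608]
   tr side [276.8 265. ] 0.8 1030
   tr side [217.6 269.7] 0.79 1060
tablets scene [244.3 245.7] 0.9 [ 0.6114 -0.1534]
   t
[... 538 characters left out ...]
reen_tray scene [355.7 213.2] 0.74 [0.6002 0.1756]
   tr scene [355.4 212.2] 0.86 587
green_tray side [248.7 150.3] 0.87 [0.6044 0.1667]
   tr side [250.7 151.1] 0.75 357
   tr side [336.1 245.5] 0.7 1278
red_tray scene [278.3 201.2] 0.79 [0.4677 0.0024]
   tr scene [281.5 197.9] 0.69 271
red_tray side [229.3 192.8] 0.67 [0.463  0.0029]
   tr side [232.8 190. ] 0.79 298
saline scene [359.5 175.8] 0.9 [0.4332 0.3048]
   tr scene [359.6 163.1] 0.98 689
saline side [192.6 140.4] 0.78 [0.4563 0.3068]
   tr side [189.6 129.9] 0.74 599
bowl scene [306.1 226.6] 0.94 [0.6016 0.0212]
   tr scene [303.7 221.6] 0.87 519
bowl side [275.2 176.2] 0.85 [0.6187 0.009 ]
   tr side [275.7 170. ] 0.67 423
2.15
```

```bash
python3 - <<'E'
from h import *
np.set_printoptions(precision=3,suppress=True)
m=cams.camera_model('scene')
for u in [(414,152),(475,180),(508,150),(356,134),(395,143),(420,125)]: print(u,onz(m,u,0))
m=cams.camera_model('side')
for u in [(136,104),(204,97),(97,132),(58,98),(122,118)]: print('side',u,onz(m,u,0))
w=cams.camera_model('wrist');T=w['camera_from_world'];print('cam',-T[:3,:3].T@T[:3,3])
E
```

```text
(414, 152) [0.363 0.589 0.   ]
(475, 180) [0.592 0.63  0.   ]
(508, 150) [0.479 0.923 0.   ]
(356, 134) [0.151 0.486 0.   ]
(395, 143) [0.276 0.575 0.   ]
(420, 125) [0.172 0.791 0.   ]
side (136, 104) [0.339 0.652 0.   ]
side (204, 97) [0.601 0.581 0.   ]
side (97, 132) [0.167 0.513 0.   ]
side (58, 98) [0.063 0.849 0.   ]
side (122, 118) [0.267 0.569 0.   ]
cam [0.09  0.624 0.385]
```

View pics/scene0crop.png

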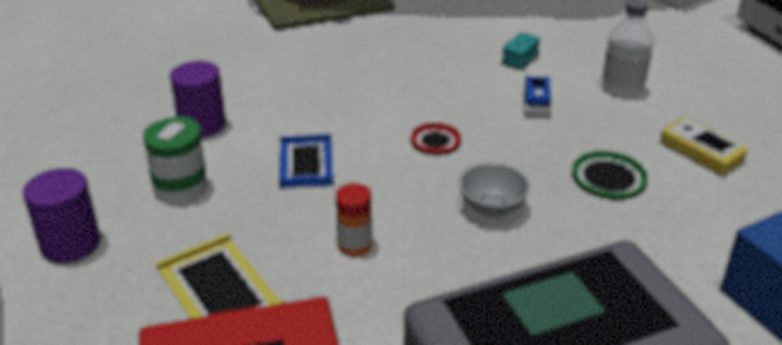

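View pics/side0crop.png

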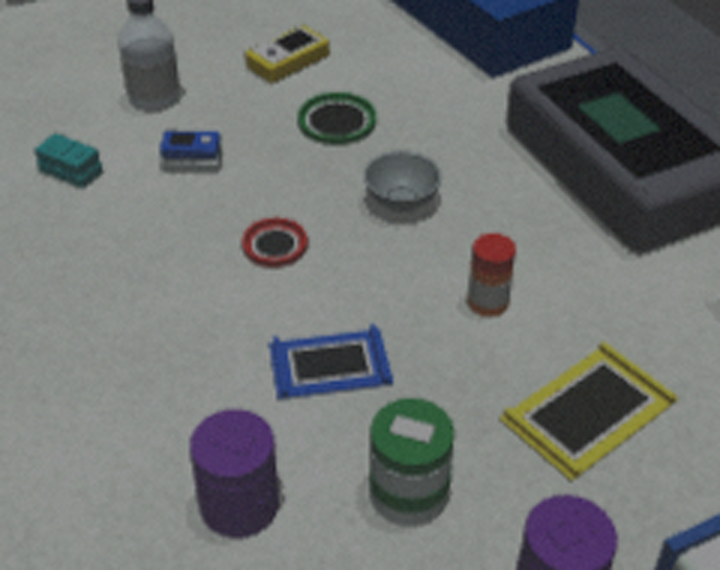

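Emit:
drive_tool --series '[[[28,-40,2,0,88],[28,-40,2,0,88],[28,-40,2,0,88],[28,-40,2,0,88],[28,-40,2,0,88],[28,-40,2,0,88],[28,-40,2,0,88],[28,-40,2,0,88],[28,-40,2,0,88],[28,-40,2,0,88]]]' --force 15

```text
clock: 3.15
tool_pos: [0.4428, 0.202, 0.2591]
eef_rot: [0.13, 0.991, 0.0, 0.0]
contact_force: [0.9, 0.4, 0.3]
opening: 0.997
```

Emit:
drive_tool --series '[[[20,0,0,0,88],[0,0,0,0,88]]]'

```text
clock: 3.35
tool_pos: [0.4648, 0.202, 0.259]
eef_rot: [0.133, 0.991, 0.001, 0.001]
contact_force: [-0.1, 0.4, 0.6]
opening: 1.001
```

```bash
python3 - <<'E'
from h import *
s=sensors.get_state();print(s['clock'],s['tool_pos'],s['q'])
np.save('pics/w1.npy',cams.camera_model('wrist')['camera_from_world'])
cv2.imwrite('pics/w1.png',cams.snapshot('wrist'))
E
```

```text
3.35 [0.46484425 0.20203808 0.25895252] [-0.33826281  0.51120164 -0.25205111  1.89218519  0.17982562  0.7571726
  0.61295638]
```

View pics/w1.png

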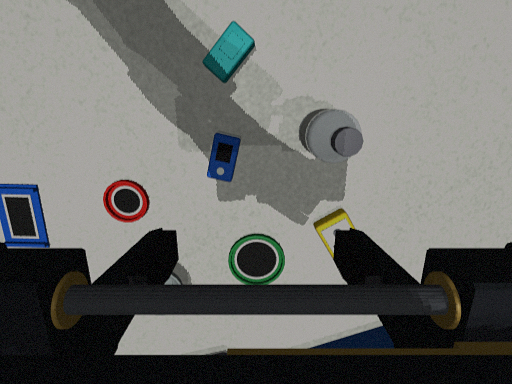

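The wrist picture shows the oximeter at (224,157), turquoise at (229,52), saline at (333,137), green tray at (257,259), red tray at (126,200), the blue tray partly in view at (23,216), and the meter half hidden at (335,230). I'll fit model silhouettes to the colour masks.

```bash
cat >> h.py <<'E'
from scipy.optimize import minimize
def pts(kind,d,z0,z1):
    if kind=='box':
        a=np.array([[sx*d[0]/2,sy*d[1]/2,z] for sx in(-1,1) for sy in(-1,1) for z in(z0,z1)])
    else:
        t=np.linspace(0,2*np.pi,48,endpoint=False);a=np.concatenate([np.c_[d[0]/2*np.cos(t),d[0]/2*np.sin(t),0*t+z] for z in(z0,z1)])
    return a
S=4
def sil(m,kind,d,z0,z1,p,shape=(384,512)):
    a=pts(kind,d,z0,z1);c,s=np.cos(p[2]),np.sin(p[2])
    P=np.c_[a[:,0]*c-a[:,1]*s+p[0],a[:,0]*s+a[:,1]*c+p[1],a[:,2]]
    h=cv2.convexHull(proj(m,P).astype(np.float32))
    im=np.zeros(shape,np.uint8);cv2.fillConvexPoly(im,np.round(h*16).astype(np.int32),255,cv2.LINE_AA,4);return im/255.
def fit(m,mask,kind,d,z0,z1,p0):
    """returns (x,y,yaw),iou"""
    mk=mask.astype(float);best=None
    def f(v):
        p=[v[0]/1000,v[1]/1000,v[2]/30 ]
        s=sil(m,kind,d,z0,z1,p);return 1-np.minimum(s,mk).sum()/max(1e-6,np.maximum(s,mk).sum())
    for y0 in ([0] if kind=='cyl' else np.arange(0,np.pi,np.pi/6)):
        r_=minimize(f,[p0[0]*1000,p0[1]*1000,y0*30],method='Nelder-Mead',options=dict(initial_simplex=np.array([[p0[0]*1000,p0[1]*1000,y0*30]]*4)+np.array([[0,0,0],[10,0,0],[0,10,0],[0,0,8]]),xatol=.05,fatol=1e-4,maxiter=250))
        if best is None or r_.fun<best.fun: best=r_
    v=best.x;return np.array([v[0]/1000,v[1]/1000,(v[2]/30+np.pi/2)%np.pi-np.pi/2]),1-best.fun
HUE={'blue':(108,125),'yellow':(18,34),'green':(50,85),'red':None}
def cmask(im,col,smin=110,vmin=50):
    h=cv2.cvtColor(im,cv2.COLOR_BGR2HSV)
    H=h[...,0].astype(int)
    ok=((H<8)|(H>172)) if col=='red' else (H>=HUE[col][0])&(H<=HUE[col][1])
    return (ok&(h[...,1]>smin)&(h[...,2]>vmin)).astype(np.uint8)
def comp(mk,uv,close=0,hull=False):
    """component nearest pixel uv"""
    if close: mk=cv2.morphologyEx(mk,cv2.MORPH_CLOSE,np.ones((close,close),np.uint8))
    n,l,st,ce=cv2.connectedComponentsWithStats(mk)
    k=[i for i in range(1,n) if st[i,4]>30]
    def dist(i):
        ys,xs=np.nonzero(l==i);return np.min((xs-uv[0])**2+(ys-uv[1])**2)
    i=min(k,key=dist);o=(l==i).astype(np.uint8)
    if hull:
        c=cv2.findNonZero(o);o2=np.zeros_like(o);cv2.fillConvexPoly(o2,cv2.convexHull(c),1);o=o2
    return o,st[i]
E
python3 - <<'E'
from h import *
np.set_printoptions(precision=4,suppress=True)
im=cv2.imread('pics/w1.png');m=cams.camera_model('wrist')
h=cv2.cvtColor(im,cv2.COLOR_BGR2HSV)
for u in [(237,145),(235,242),(105,200),(345,218),(8,190)]: print(u,h[u[1],u[0]])
for nm,col,uv,k,d,z0,z1,p in [('ox','blue',(224,157),'box',(.062,.034),.016,.032,(.448,.157)),('green','green',(257,240),'cyl',(.088,),0,.010,(.602,.171)),('red','red',(108,200),'cyl',(.064,),0,.01,(.465,.003))]:
    mk,st=comp(cmask(im,col,90,30),uv,5,True)
    q,iou=fit(m,mk,k,d,z0,z1,p);print(nm,q,round(iou,3),st)
s=sensors.get_state();print(proj(m,[[*s['tool_pos'][:2],0.03]]))
E
```

```text
(237, 145) [111 200  79]
(235, 242) [62 54 66]
(105, 200) [  2 235 104]
(345, 218) [ 28  65 161]
(8, 190) [109 221 148]
ox [ 0.4426  0.1651 -0.4989] 0.88 [207 133  33  49 875]
green [ 0.612   0.1653 -0.0361] 0.922 [228 234  57  51 842]
red [0.4684 0.0067 0.1555] 0.919 [103 180  46  42 776]
[[254.8149 165.9236]]
```

```bash
python3 - <<'E'
from h import *
im=cv2.imread('pics/w1.png');m=cams.camera_model('wrist');print(np.abs(m['camera_from_world']-np.load('pics/w1.npy')).max(), sensors.get_state()['qd'])
out=[]
for nm,col,uv,k,d,z0,z1,p in [('ox','blue',(224,157),'box',(.062,.034),.016,.032,(.4426,.1651,-.4989)),('green','green',(257,240),'cyl',(.088,),0,.010,(.612,.1653,0)),('red','red',(108,200),'cyl',(.064,),0,.01,(.4684,.0067,0))]:
    mk,st=comp(cmask(im,col,90,30),uv,5,True)
    o=im.copy();o=cv2.resize(o,None,fx=6,fy=6,interpolation=cv2.INTER_NEAREST)
    for M,c in((mk,(0,255,255)),((sil(m,k,d,z0,z1,p)>.5).astype(np.uint8),(255,0,255))):
        M=cv2.resize(M,None,fx=6,fy=6,interpolation=cv2.INTER_NEAREST)
        cs,_=cv2.findContours(M,cv2.RETR_EXTERNAL,cv2.CHAIN_APPROX_NONE);cv2.drawContours(o,cs,-1,c,1)
    x,y=uv;x=int(st[0]+st[2]/2);y=int(st[1]+st[3]/2);x=max(x,40);out.append(o[(y-40)*6:(y+40)*6,(x-20-20)*6:(x+40)*6][::2,::2])
cv2.imwrite('pics/ov1.png',np.hstack(out))
E
```

```text
0.003498836757229895 [-0.04072787 -0.01111109 -0.03237159  0.04116436 -0.00622502  0.00546463
 -0.00500645]
```

View pics/ov1.png

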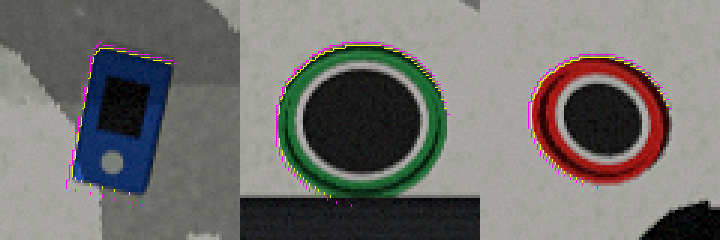

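```bash
cat >> h.py <<'E'
import pickle
def shot(name,tag):
    m=cams.camera_model(name);im=cams.snapshot(name)
    cv2.imwrite(f'pics/{tag}.png',im);pickle.dump(m,open(f'pics/{tag}.pkl','wb'));return im,m
def load(tag): return cv2.imread(f'pics/{tag}.png'),pickle.load(open(f'pics/{tag}.pkl','rb'))
def disc(im,mk,vmax=70,smax=120):
    """dark area inside tray hull mask"""
    h=cv2.cvtColor(im,cv2.COLOR_BGR2HSV);e=cv2.erode(mk,np.ones((9,9),np.uint8))
    d=((h[...,2]<vmax)&(e>0)).astype(np.uint8);n,l,st,ce=cv2.connectedComponentsWithStats(d)
    i=1+np.argmax(st[1:,4]);return (l==i).astype(np.uint8),ce[i],st[i]
E
python3 - <<'E'
from h import *
np.set_printoptions(precision=4,suppress=True)
im=cv2.imread('pics/w1.png');m=cams.camera_model('wrist');m['camera_from_world']=np.load('pics/w1.npy');pickle.dump(m,open('pics/w1.pkl','wb'))
for nm,col,uv,k,d,z0,z1,p in [('ox','blue',(224,157),'box',(.062,.034),.016,.032,(.448,.157)),('green','green',(257,240),'cyl',(.088,),0,.010,(.602,.171)),('red','red',(108,200),'cyl',(.064,),0,.01,(.465,.003))]:
    mk,st=comp(cmask(im,col,90,30),uv,5,True)
    q,iou=fit(m,mk,k,d,z0,z1,p);print(nm,q,round(iou,3))
    if nm!='ox':
        D,ce,st=disc(im,mk);print(' disc',onz(m,ce,.003),st)
E
```

```text
ox [ 0.445   0.1635 -0.5096] 0.88
green [ 0.6153  0.1631 -0.0614] 0.925
 disc [0.6139 0.1634 0.003 ] [ 237  242   39   35 1054]
red [0.4706 0.0049 0.1326] 0.92
 disc [0.4703 0.005  0.003 ] [114 189  26  24 477]
```

```bash
python3 - <<'E'
from h import *
np.set_printoptions(precision=4,suppress=True)
px={'scene':{'ox':(323,178),'meter':(396,204),'greent':(340,216),'redt':(270,200),'bluet':(213,210),'yellowt':(186,245),'tab':(244,228),'tub':(166,198)},
'side':{'ox':(204,156),'meter':(226,131),'greent':(240,150),'redt':(222,191),'bluet':(235,232),'yellowt':(318,245),'tab':(304,194),'tub':(277,250)}}
spec={'ox':('blue','box',(.062,.034),.016,.032,(.448,.16)),'meter':('yellow','box',(.092,.050),0,.024,(.61,.3)),
'greent':('green','cyl',(.088,),0,.01,(.61,.167)),'redt':('red','cyl',(.064,),0,.01,(.468,.004)),
'bluet':('blue','box',(.1,.064),0,.008,(.452,-.157)),'yellowt':('yellow','box',(.13,.08),0,.008,(.625,-.293)),
'tab':('red','cyl',(.038,),.052,.07,(.62,-.152)),'tub':('green','cyl',(.062,),.06,.08,(.45,-.305))}
for c in px:
    im=cv2.imread(f'pics/{c}0.png');m=cams.camera_model(c)
    for k,uv in px[c].items():
        col,kind,d,z0,z1,p=spec[k]
        mk,st=comp(cmask(im,col,100,40),uv,3,True)
        q,iou=fit(m,mk,kind,d,z0,z1,p);e=''
        if k in('greent','redt','bluet','yellowt'):
            e=onz(m,disc(im,cv2.dilate(mk,np.ones((5,5),np.uint8)))[1],.003)[:2]
        print(c,k,q,round(iou,3),st,e)
E
```

```text
scene ox [ 0.4336  0.1683 -0.5871] 0.574 [319 174  10  12 108] 
scene meter [0.6157 0.2933 0.7114] 0.564 [378 196  36  20 228] 
scene greent [0.6075 0.1673 0.1641] 0.737 [340 207  31  19 102] [0.6143 0.1615]
scene redt [0.4642 0.0046 0.3089] 0.711 [269 194  21  13 115] [0.4689 0.0038]
scene bluet [ 0.4472 -0.1573 -0.2945] 0.781 [212 199  22  22 253] [ 0.4513 -0.1589]
scene yellowt [ 0.605  -0.3035  0.1924] 0.718 [159 242  54  36 331] [ 0.6195 -0.3008]
scene tab [ 0.6153 -0.1545  0.2264] 0.768 [236 220  15  15 198] 
scene tub [ 0.435  -0.3051  0.5867] 0.704 [153 190  24  18 240] 
side ox [ 0.4476  0.1702 -0.2906] 0.597 [194 154  19   8 120] 
side meter [0.6173 0.2986 0.4541] 0.631 [222 122  28  15 152] 
side greent [0.61  0.167 0.   ] 0.0 [335 142  25  15 205] [0.8967 0.0193]
side redt [0.4707 0.0087 0.0795] 0.769 [221 183  21  15 123] [0.4708 0.0058]
side bluet [ 0.4521 -0.1563 -0.2889] 0.905 [230 218  41  25 360] [ 0.4517 -0.1567]
side yellowt [ 0.6234 -0.2991  0.2409] 0.916 [307 224  58  46 550] [ 0.6222 -0.3001]
side tab [ 0.6137 -0.1561  0.1203] 0.821 [298 188  14  15 169] 
side tub [ 0.4541 -0.2961  0.1819] 0.692 [264 243  27  22 362]
```

Emit:
drive_tool --series '[[[25,16,-5,0.14,88],[25,16,-5,0.14,88],[25,16,-5,0.14,88],[25,16,-5,0.14,88],[25,16,-5,0.14,88],[26,14,-5,0.14,88],[0,0,0,0,88],[0,0,0,0,88]]]'

```text
clock: 4.2
tool_pos: [0.6109, 0.2993, 0.2281]
eef_rot: [-0.286, 0.958, 0.0, -0.001]
contact_force: [-0.6, -0.1, 0.2]
opening: 0.999
```

```bash
python3 - <<'E'
from h import *
im,m=shot('wrist','w2');s=sensors.get_state();print(s['clock'],s['tool_pos'],s['eef_rot'],proj(m,[[*s['tool_pos'][:2],0.02]]))
m=cams.camera_model('side')
for u in [(388,205),(406,238),(454,230),(344,187),(308,148)]: print('side',u,onz(m,u,0))
E
```

```text
4.25 [0.61079374 0.29873868 0.22856483] [-2.85643319e-01  9.58335542e-01  1.54609838e-04 -9.26828333e-04] [[254.28160276 168.77045281]]
side (388, 205) [ 0.83956376 -0.24263412  0.        ]
side (406, 238) [ 0.79850445 -0.35673902  0.        ]
side (454, 230) [ 0.92880316 -0.39129712  0.        ]
side (344, 187) [ 0.77589084 -0.12581776  0.        ]
side (308, 148) [0.78717881 0.08874351 0.        ]
```

View pics/w2.png

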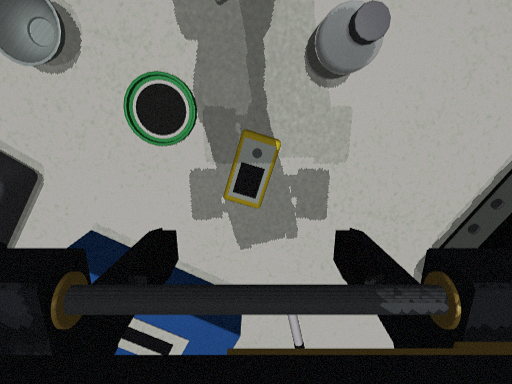

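The meter is under the tool at (253,169), with the green tray at (160,108) and saline at (350,40).

```bash
cat >> h.py <<'E'
def jaw(s=None):
    from scipy.spatial.transform import Rotation as Ro
    s=s or sensors.get_state();v=Ro.from_quat(s['eef_rot']).as_matrix()[:,1];return np.arctan2(v[1],v[0])
E
python3 - <<'E'
from h import *
np.set_printoptions(precision=4,suppress=True)
im,m=load('w2')
mk,st=comp(cmask(im,'yellow',80,40),(245,145),3,True)
q,iou=fit(m,mk,'box',(.092,.05),0.01,.024,(.61,.3));print(q,iou,st)
mk,st=comp(cmask(im,'green',90,30),(130,108),5,True)
q2,iou=fit(m,mk,'cyl',(.088,),0,.01,(.61,.165));D=disc(im,mk);print(q2,iou,onz(m,D[1],.003),D[2])
s=sensors.get_state();print(s['tool_pos'],jaw(s), (q[2]+np.pi/2-jaw(s)+np.pi/2)%np.pi-np.pi/2)
d=(q[:2]-s['tool_pos'][:2])*1000;print(d)
E
```

```text
[0.6141 0.2961 0.2751] 0.9525253678606427 [223 129  58  80 961]
[0.6149 0.1632 0.0455] 0.9487550522729697 [0.6142 0.1622 0.003 ] [ 136   84   50   51 1996]
[0.6108 0.2987 0.2286] 2.150151189412397 -0.3042316389904174
[ 3.3542 -2.6201]
```

Emit:
drive_tool --series '[[[1.7,-1.3,-30,-0.102,88],[1.7,-1.3,-40,-0.102,88],[0,0,-40,-0.1,88],[0,0,-40,0,88],[0,0,-30,0,88],[0,0,-20,0,88],[0,0,0,0,88],[0,0,0,0,88]]]'

```text
clock: 5.05
tool_pos: [0.6156, 0.2956, 0.0298]
eef_rot: [-0.137, 0.991, 0.0, 0.0]
contact_force: [0.2, 0.3, -0.4]
opening: 1.004
```

```bash
python3 - <<'E'
from h import *
s=sensors.get_state();print(s['clock'],s['tool_pos'],jaw(s),s['contact_force'])
im,m=shot('wrist','w3')
E
```

```text
5.05 [0.61563516 0.29555355 0.02983533] 1.8452486487568491 [ 0.20903596  0.257212   -0.42801587]
```

View pics/w3.png

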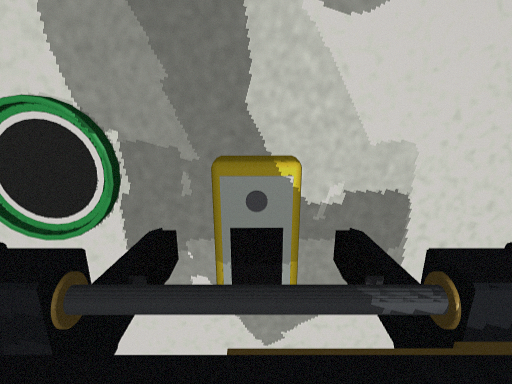

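The meter at (256,220) is centred and square between the fingers.

Emit:
drive_tool --series '[[[-1,0.5,-13,0,88],[0,0,-12,0,88],[0,0,0,0,88],[0,0,0,0,40],[0,0,0,0,40],[0,0,0,0,40],[0,0,0,0,40],[0,0,0,0,40]]]' --force 25

```text
clock: 5.9
tool_pos: [0.6153, 0.2957, 0.004]
eef_rot: [-0.137, 0.991, 0.0, 0.0]
contact_force: [-1.4, 1.3, 0.4]
opening: 0.568
```

Emit:
drive_tool --series '[[[0,0,20,0,40],[0,0,40,0,40],[0,0,45,0,40],[0,0,45,0,40],[0,-30,10,0,40],[0,-45,0,0,40],[0,-45,0,0,40],[0,-45,0,0,40],[0,-45,0,0,40],[0,-45,0,0,40]]]'

```text
clock: 6.9
tool_pos: [0.615, 0.0388, 0.1653]
eef_rot: [-0.137, 0.991, -0.0, 0.001]
contact_force: [1.3, -0.2, -1.5]
opening: 0.565
```

Emit:
drive_tool --series '[[[0,-45,0,0,40],[0,-45,0,0,40],[0,-45,0,0,40],[0,-45,0,0,40],[0,-45,0,0,40],[0,-45,0,0,40],[0,-30,0,0,40],[0,0,0,0,40],[0,0,0,0,40]]]'

```text
clock: 7.8
tool_pos: [0.6149, -0.2599, 0.1647]
eef_rot: [-0.136, 0.991, 0.0, 0.0]
contact_force: [0.1, 0.7, -1.7]
opening: 0.568
```

```bash
python3 - <<'E'
from h import *
im,m=shot('wrist','w4')
s=sensors.get_state();print(s['clock'],s['tool_pos'],jaw(s),s['contact_force'],s['opening'])
E
```

```text
7.85 [ 0.61533085 -0.25802455  0.16463778] 1.8459767103400366 [ 0.19454429  0.20269926 -1.62356427] 0.5678274636318561
```

View pics/w4.png

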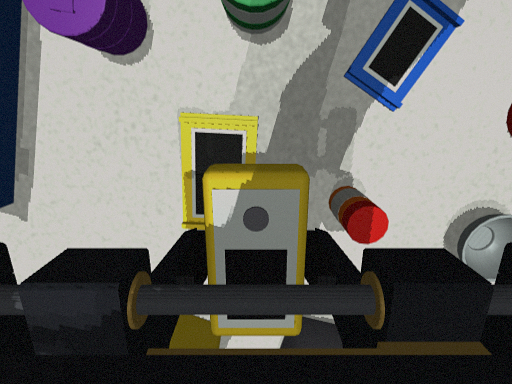

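The carried meter at (255,250) partly hides the yellow tray (218,165), so I'll step +y for a clear view.

Emit:
drive_tool --series '[[[15,35,0,0,40],[15,35,0,0,40],[0,0,0,0,40],[0,0,0,0,40]]]'

```text
clock: 8.25
tool_pos: [0.6459, -0.185, 0.1645]
eef_rot: [-0.14, 0.99, 0.001, 0.0]
contact_force: [-0.4, 0.1, -2.3]
opening: 0.565
```

```bash
python3 - <<'E'
from h import *
np.set_printoptions(precision=4,suppress=True)
im,m=shot('wrist','w5')
s=sensors.get_state();print(s['clock'],s['tool_pos'],jaw(s))
for c,uv,d,p in (('yellow',(130,110),(.13,.08),(.62,-.3)),('blue',(350,40),(.1,.064),(.452,-.157))):
    mk,st=comp(cmask(im,c,90,40),uv,5,True)
    q,iou=fit(m,mk,'box',d,0,.008,p);D=disc(im,mk);print(c,q,iou,st,onz(m,D[1],.003),D[2])
    mc=np.int32(cv2.boxPoints(cv2.minAreaRect(cv2.findNonZero(D[0]))));print([onz(m,x,.003)[:2] for x in mc.astype(float)])
E
```

```text
8.3 [ 0.6452 -0.1876  0.1642] 1.8482499386401752
yellow [ 0.624  -0.3005  0.22  ] 0.9729626328333854 [ 108   58   86  132 4448] [ 0.6206 -0.301   0.003 ] [ 128   80   51   92 4246]
[array([ 0.5852, -0.3349]), array([ 0.5698, -0.2884]), array([ 0.6607, -0.2664]), array([ 0.6777, -0.3173])]
blue [ 0.451  -0.1587 -0.2817] 0.9837259425945445 [ 282    0   93   59 1877] [ 0.4716 -0.1611  0.003 ] [307   0  48  31 857]
[array([ 0.4778, -0.1842]), array([ 0.451, -0.175]), array([ 0.4575, -0.1431]), array([ 0.4852, -0.1525])]
```

View pics/w5.png

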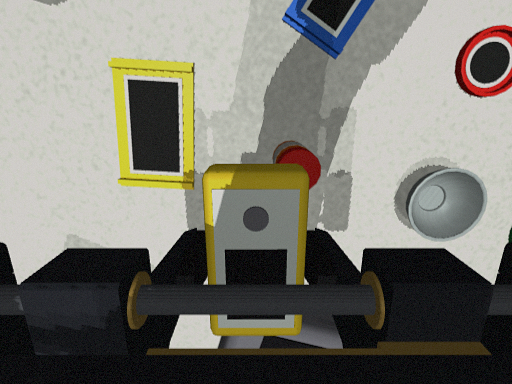

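Emit:
drive_tool --series '[[[-10,-38,0,-0.024,40],[-12,-38,0,-0.023,40],[0,-37,-20,0,40],[0,0,-40,0,40],[0,0,-40,0,40],[0,0,-30,0,40],[0,0,0,0,40],[0,0,0,0,40],[0,0,0,0,40]]]'

```text
clock: 9.2
tool_pos: [0.6247, -0.3032, 0.0361]
eef_rot: [-0.113, 0.994, -0.001, 0.002]
contact_force: [-0.1, 0.4, -2.0]
opening: 0.567
```

```bash
python3 - <<'E'
from h import *
im,m=shot('wrist','w6')
s=sensors.get_state();print(s['clock'],s['tool_pos'],jaw(s))
E
```

```text
9.25 [ 0.62474302 -0.30310651  0.03630563] 1.7975528893640627
```

View pics/w6.png

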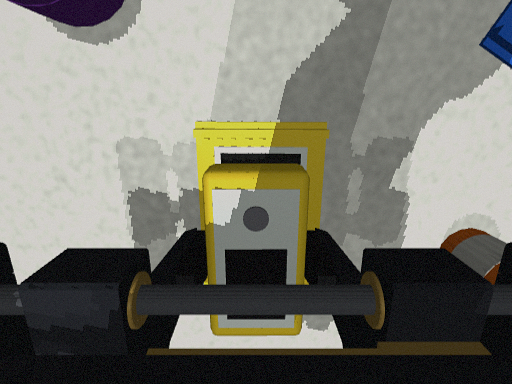

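Close: the outline centre sits at column 261 and the meter at 256, about 3 mm off to +y. That matches the pose readout, so I'll correct it and lower.

Emit:
drive_tool --series '[[[-1.7,2.3,-10,0,40],[0,0,-10,0,40],[0,0,-6,0,40],[0,0,-2,0,40],[0,0,0,0,40],[0,0,0,0,40]]]'

```text
clock: 9.85
tool_pos: [0.6208, -0.2997, 0.0065]
eef_rot: [-0.113, 0.994, 0.0, -0.001]
contact_force: [-3.6, 1.7, 8.6]
opening: 0.561
```

Emit:
drive_tool --series '[[[0,0,1,0,70],[0,0,0,0,75],[0,0,0,0,75],[0,0,15,0,75],[0,0,35,0,75],[0,0,45,0,75],[30,0,45,0,80],[0,0,20,0,88],[0,0,0,0,88]]]'

```text
clock: 10.75
tool_pos: [0.6524, -0.3003, 0.1686]
eef_rot: [-0.113, 0.994, -0.002, 0.004]
contact_force: [0.5, -0.2, -0.5]
opening: 0.998
```

```bash
python3 - <<'E'
from h import *
np.set_printoptions(precision=4,suppress=True)
im,m=shot('wrist','w7')
s=sensors.get_state();print(s['clock'],s['tool_pos'],jaw(s))
E
```

```text
10.8 [ 0.6502 -0.3003  0.1657] 1.7979945361333383
```

View pics/w7.png

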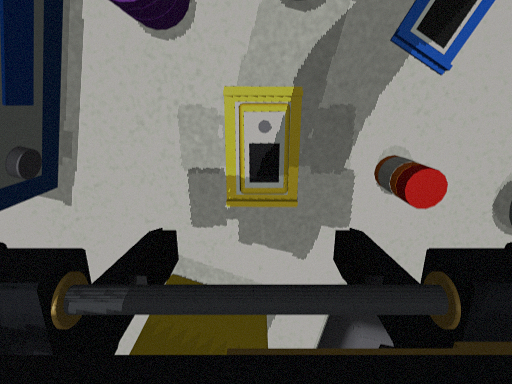

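The meter lies square on its outline: tray at (262,147), meter about (263,148). Next is the tub.

Emit:
drive_tool --series '[[[-25,0,15,-0.14,88],[-25,0,15,-0.14,88],[-25,0,15,-0.14,88],[-25,0,15,-0.14,88],[-25,0,0,-0.14,88],[-25,0,0,-0.14,88],[-25,0,0,-0.14,88],[-25,0,0,0,88],[0,0,0,0,88],[0,0,0,0,88]]]'

```text
clock: 11.8
tool_pos: [0.4481, -0.3, 0.2226]
eef_rot: [0.368, 0.93, 0.0, -0.001]
contact_force: [-0.3, 0.3, -0.7]
opening: 0.999
```

```bash
python3 - <<'E'
from h import *
np.set_printoptions(precision=4,suppress=True)
im,m=shot('wrist','w8')
s=sensors.get_state();print(s['clock'],s['tool_pos'],jaw(s))
print(proj(m,[[.45,-.3,.08],[.45,-.3,0]]))
E
```

```text
11.85 [ 0.4493 -0.2999  0.2227] 0.8181254059783367
[[256.3787 183.9394]
 [256.2082 168.414 ]]
```

View pics/w8.png

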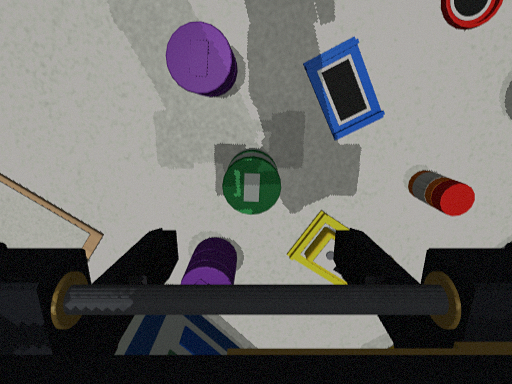

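The green lid is at (252,186), with the purple look-alikes at (200,58) and (212,262). The gap between the fingers is clear.

```bash
python3 - <<'E'
from h import *
np.set_printoptions(precision=4,suppress=True)
im,m=load('w8')
mk,st=comp(cmask(im,'green',60,30),(252,205),5,True)
print(st);q,iou=fit(m,mk,'cyl',(.062,),.06,.08,(.45,-.3));print(q,iou)
D=disc(im,cv2.dilate(comp(cmask(im,'blue',90,30),(320,60),5,True)[0],np.ones((3,3))));print('blue',onz(m,D[1],.003),D[2])
q2,i2=fit(m,comp(cmask(im,'blue',90,30),(320,60),5,True)[0],'box',(.1,.064),0,.008,(.452,-.157));print(q2,i2)
s=sensors.get_state();print((q[:2]-s['tool_pos'][:2])*1000)
E
```

```text
[ 222  150   59   65 2508]
[ 0.4472 -0.3044  0.2987] 0.9429179989593094
blue [ 0.4514 -0.1573  0.003 ] [ 322   59   44   62 1510]
[ 0.4525 -0.1574 -0.2912] 0.9671598662692085
[-2.1064 -4.4476]
```

Emit:
drive_tool --series '[[[-2,-4.5,-30,0,88],[0,0,-40,0,88],[0,0,-40,0,88],[0,0,-20,0,88],[0,0,0,0,88],[0,0,0,0,88]]]'

```text
clock: 12.45
tool_pos: [0.448, -0.3043, 0.0932]
eef_rot: [0.367, 0.93, 0.0, 0.0]
contact_force: [-0.8, 0.5, 0.8]
opening: 0.997
```

```bash
python3 - <<'E'
from h import *
np.set_printoptions(precision=4,suppress=True)
im,m=shot('wrist','w9')
s=sensors.get_state();print(s['clock'],s['tool_pos'],s['contact_force'])
E
```

```text
12.5 [ 0.4484 -0.3047  0.094 ] [-0.1798 -0.4047  0.0526]
```

View pics/w9.png

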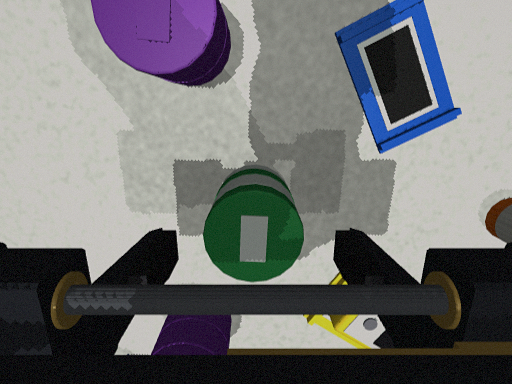

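Tub centred between the fingers (columns 204–303), so I'll go down and grip.

Emit:
drive_tool --series '[[[-1,-1,-30,0,88],[0,0,-27,0,88],[0,0,0,0,88],[0,0,0,0,52],[0,0,0,0,52],[0,0,0,0,52],[0,0,0,0,52],[0,0,0,0,52]]]' --force 25

```text
clock: 13.3
tool_pos: [0.4471, -0.306, 0.0377]
eef_rot: [0.368, 0.93, -0.0, 0.001]
contact_force: [0.4, 1.3, 6.9]
opening: 0.697
```

Emit:
drive_tool --series '[[[0,0,15,0,52],[0,0,30,0,52],[0,0,40,0,52],[0,0,40,0,52],[0,0,0,0,52],[8,22,10,0,52],[15,42,0,0,52],[15,42,0,0,52],[15,42,0,0,52],[15,42,0,0,52]]]'

```text
clock: 14.3
tool_pos: [0.5136, -0.1139, 0.1703]
eef_rot: [0.368, 0.93, -0.0, -0.001]
contact_force: [0.5, -0.1, -2.3]
opening: 0.696
```

Emit:
drive_tool --series '[[[15,42,0,0,52],[15,42,0,0,52],[15,42,0,0,52],[15,40,0,0,52],[15,20,0,0,52],[10,10,0,0,52],[0,0,0,0,52],[0,0,0,0,52],[0,0,0,0,52]]]'

```text
clock: 15.2
tool_pos: [0.5979, 0.0785, 0.1707]
eef_rot: [0.368, 0.93, -0.001, -0.001]
contact_force: [-0.2, -0.1, -1.3]
opening: 0.697
```

```bash
python3 - <<'E'
from h import *
np.set_printoptions(precision=4,suppress=True)
im,m=shot('wrist','w10')
s=sensors.get_state();print(s['clock'],s['tool_pos'],jaw(s),s['contact_force'],s['opening'])
print(proj(m,[.6142,.1628,.003]))
E
```

```text
15.25 [0.5982 0.0786 0.1709] 0.8160257396640983 [-0.2757 -1.3576 -2.8992] 0.6951659493496349
[[323.0823 135.3319]]
```

View pics/w10.png

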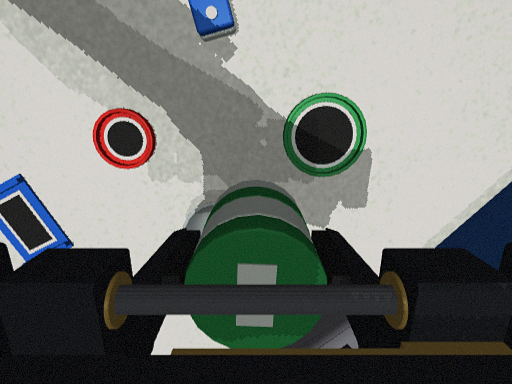

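The tub is held at (256,283), with the green tray in clear view at (325,134).

```bash
python3 - <<'E'
from h import *
np.set_printoptions(precision=4,suppress=True)
im,m=load('w10')
for c,uv,d in(('green',(290,134),.088),('red',(100,138),.064)):
    mk,st=comp(cmask(im,c,80,30),uv,5,True);D=disc(im,mk)
    q,i=fit(m,mk,'cyl',(d,),0,.01,onz(m,D[1],.003)[:2]);print(q,i,st,onz(m,D[1],.003),D[2])
# tub tilt: fit held tub at height; bottom z = tool z - .0377
s=sensors.get_state();zb=s['tool_pos'][2]-.0377
mk,st=comp(cmask(im,'green',60,20),(220,300),0,True);print(st)
g=(sil(m,'cyl',(.062,),zb+.06,zb+.08,[*s['tool_pos'][:2],0])>.5).astype(np.uint8);g2=(sil(m,'cyl',(.062,),zb,zb+.08,[*s['tool_pos'][:2],0])>.5).astype(np.uint8)
o=im.copy()
for G in(g,g2):
    cs,_=cv2.findContours(G,cv2.RETR_EXTERNAL,cv2.CHAIN_APPROX_NONE);cv2.drawContours(o,cs,-1,(255,0,255),1)
cv2.imwrite('pics/ov2.png',o[150:384,120:400])
E
```

```text
[0.6149 0.1623 0.226 ] 0.9549963830721032 [ 283   93   84   84 2066] [0.6141 0.1634 0.003 ] [ 295  106   58   58 2599]
[0.471  0.0048 0.2956] 0.945010738758395 [  93  108   63   61 1538] [0.4703 0.0049 0.003 ] [108 121  35  35 943]
[ 191  314  131   35 2995]
```

View pics/ov2.png

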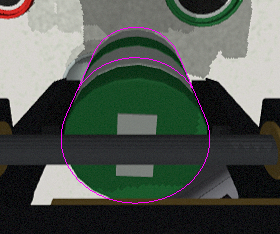

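Emit:
drive_tool --series '[[[8,42,0,0,52],[8,42,0,0,52],[0,0,-20,0,52],[0,0,-40,0,52],[0,0,-30,0,52],[0,0,-10,0,52],[0,0,0,0,52],[0,0,0,0,52],[0,0,0,0,52]]]'

```text
clock: 16.15
tool_pos: [0.6166, 0.1646, 0.0733]
eef_rot: [0.368, 0.93, 0.001, 0.001]
contact_force: [0.8, 0.4, -2.4]
opening: 0.698
```

```bash
python3 - <<'E'
from h import *
np.set_printoptions(precision=4,suppress=True)
im,m=shot('wrist','w11');shot('side','s11')
s=sensors.get_state();print(s['clock'],s['tool_pos'],jaw(s),s['contact_force'],s['opening'])
E
```

```text
16.25 [0.6162 0.1647 0.073 ] 0.817776653253492 [ 0.2757  0.0517 -3.1304] 0.6967109739576224
```

View pics/s11.png

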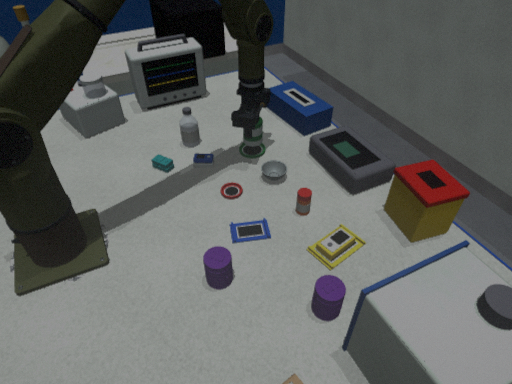

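The side view shows the tub at (252,132) just above the green ring (252,149) and clear of everything. I'll correct by 2 mm and lower it.

Emit:
drive_tool --series '[[[-2,-1.5,-14,0,52],[0,0,-10,0,52],[0,0,-6,0,52],[0,0,-1.5,0,52],[0,0,0,0,52],[0,0,0,0,52]]]'

```text
clock: 16.85
tool_pos: [0.6119, 0.1624, 0.0401]
eef_rot: [0.368, 0.93, -0.001, -0.001]
contact_force: [-4.3, -2.5, 7.0]
opening: 0.692
```

Emit:
drive_tool --series '[[[0,0,1,0,70],[0,0,0,0,80],[0,0,0,0,88],[0,0,0,0,88],[0,0,15,0,88],[0,0,35,0,88],[0,0,45,0,88],[0,0,45,0,88],[0,0,30,0,88]]]'

```text
clock: 17.75
tool_pos: [0.6144, 0.1633, 0.2154]
eef_rot: [0.368, 0.93, 0.002, 0.002]
contact_force: [0.4, 1.1, -0.0]
opening: 0.996
```

Emit:
drive_tool --series '[[[-30,0,0,0.08,88],[-40,0,0,0.08,88],[-40,0,0,0.08,88],[-30,0,0,0,88],[-27,0,0,0,88],[0,0,0,0,88],[0,0,0,0,88]]]'

```text
clock: 18.45
tool_pos: [0.4468, 0.1632, 0.2119]
eef_rot: [0.253, 0.967, 0.001, 0.001]
contact_force: [0.4, -0.0, 1.2]
opening: 0.999
```

```bash
python3 - <<'E'
from h import *
np.set_printoptions(precision=4,suppress=True)
im,m=shot('wrist','w12');ims,ms=shot('side','s12')
s=sensors.get_state();print(s['clock'],s['tool_pos'],jaw(s))
cv2.imwrite('pics/s12c.png',cv2.resize(ims[90:220,140:340],None,fx=3,fy=3,interpolation=cv2.INTER_CUBIC))
E
```

```text
18.55 [0.4478 0.1632 0.2114] 1.0571695697967143
```

View pics/w12.png

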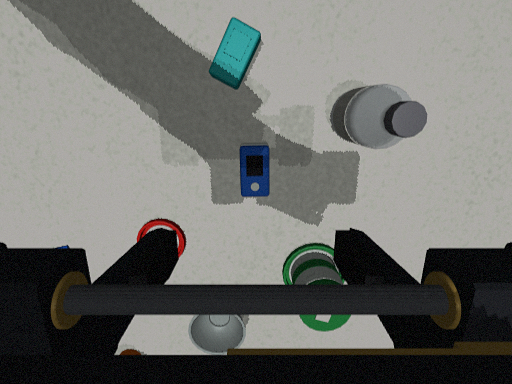

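View pics/s12c.png

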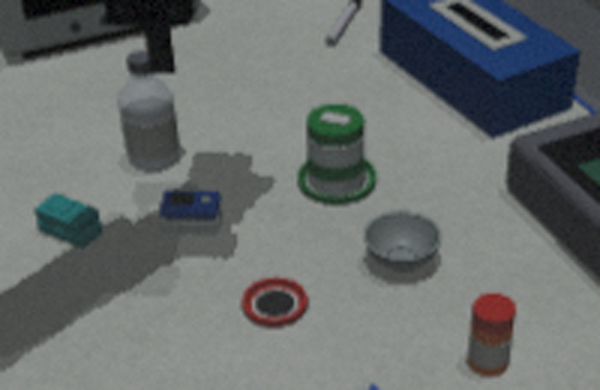

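The tub stands upright and central in the green ring (side crop 335,170). The oximeter is at (255,171) under the tool; turquoise is at (235,52).

```bash
python3 - <<'E'
from h import *
np.set_printoptions(precision=4,suppress=True)
im,m=load('w12')
mk,st=comp(cmask(im,'blue',90,25),(255,180),5,True)
q,i=fit(m,mk,'box',(.062,.034),.016,.032,(.445,.163));print(st,q,i)
s=sensors.get_state();print((q[:2]-s['tool_pos'][:2])*1000,(q[2]+np.pi/2-jaw(s)+np.pi/2)%np.pi-np.pi/2)
E
```

```text
[ 240  145   29   51 1078] [ 0.4458  0.163  -0.4751] 0.8533918009946576
[-1.982 -0.186] 0.038482477435685336
```

Emit:
drive_tool --series '[[[-2,0,-30,0.02,88],[0,0,-40,0,88],[0,0,-45,0,80],[0,0,-35,0,70],[0,0,-20,0,60],[0,0,0,0,60],[0,0,0,0,60]]]'

```text
clock: 19.25
tool_pos: [0.445, 0.1629, 0.0408]
eef_rot: [0.244, 0.97, 0.0, 0.0]
contact_force: [-0.6, 0.2, -0.4]
opening: 0.68
```

```bash
python3 - <<'E'
from h import *
np.set_printoptions(precision=4,suppress=True)
im,m=shot('wrist','w13')
s=sensors.get_state();print(s['clock'],s['tool_pos'],jaw(s),s['contact_force'])
E
```

```text
19.3 [0.4453 0.1631 0.0415] 1.0774895551103312 [-0.023   0.1519  0.2613]
```

View pics/w13.png

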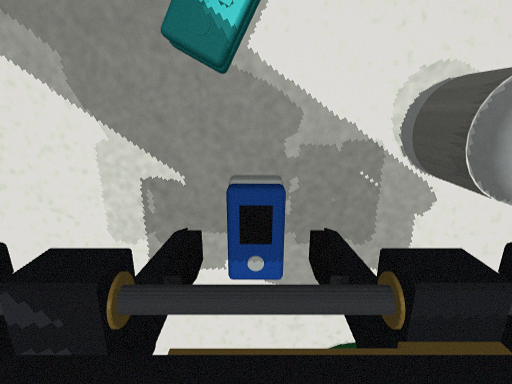

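Oximeter at (256,230), centred and square between the fingers.

Emit:
drive_tool --series '[[[0,0,-18,0,60],[0,0,-17,0,60],[0,0,0,0,60],[0,0,0,0,25],[0,0,0,0,25],[0,0,0,0,25],[0,0,0,0,25],[0,0,0,0,25]]]' --force 20

```text
clock: 20.1
tool_pos: [0.4448, 0.1632, 0.0066]
eef_rot: [0.244, 0.97, 0.001, 0.001]
contact_force: [-0.1, -0.2, 6.3]
opening: 0.386
```

Emit:
drive_tool --series '[[[0,0,15,0,25],[0,0,30,0,25],[0,0,40,0,25],[0,0,30,0,25],[0,-30,0,0.1,25],[2,-45,0,0.105,25],[2,-45,0,0,25],[2,-45,0,0,25],[0,-45,0,0,25],[0,-45,0,0,25]]]'

```text
clock: 21.1
tool_pos: [0.4499, -0.0939, 0.121]
eef_rot: [0.143, 0.99, -0.0, 0.0]
contact_force: [0.7, 0.5, -1.4]
opening: 0.38
```

Emit:
drive_tool --series '[[[0,-20,0,0,25],[0,0,0,0,25],[0,0,0,0,25],[0,0,0,0,25]]]'

```text
clock: 21.5
tool_pos: [0.4504, -0.1103, 0.121]
eef_rot: [0.142, 0.99, 0.001, 0.0]
contact_force: [0.3, 0.9, -1.0]
opening: 0.38
```

```bash
python3 - <<'E'
from h import *
np.set_printoptions(precision=4,suppress=True)
im,m=shot('wrist','w14')
s=sensors.get_state();print(s['clock'],s['tool_pos'],jaw(s),s['opening'])
mk,st=comp(cmask(im,'blue',90,30),(195,140),0,True);D=disc(im,mk);print(st,D[2],onz(m,D[1],.003))
q,i=fit(m,mk,'box',(.1,.064),0,.008,(.452,-.157));print(q,i)
zb=s['tool_pos'][2]-.0066
mk,st=comp(cmask(im,'blue',90,30),(256,265),0,True);q,i=fit(m,mk,'box',(.062,.034),zb+.016,zb+.032,s['tool_pos'][:2]);print(st,q,i)
E
```

```text
21.55 [ 0.4504 -0.1102  0.1209] 1.2860424796253058 0.38445688861091715
[ 170  152   72   99 2331] [ 189  173   37   60 1551] [ 0.4438 -0.1578  0.003 ]
[ 0.4522 -0.1582 -0.2982] 0.7180956924452866
[ 219  202   74   83 3944] [ 0.4526 -0.1101 -0.273 ] 0.6455759115495856
```

View pics/w14.png

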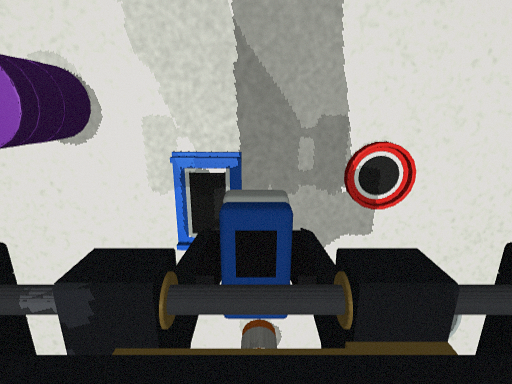

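Oximeter held at (256,260), blue tray aligned with it at (207,200).

```bash
python3 - <<'E'
from h import *
im,m=load('w14');zt=.1209-.0066+.032;y=1.286-np.pi/2
for off in(-.003,0,.003):
  P=[[.4504+(sx*.031+off)*np.cos(y)-sy*.017*np.sin(y),-.1102+(sx*.031+off)*np.sin(y)+sy*.017*np.cos(y),zt] for sx in(-1,1) for sy in(-1,1)]
  print(off,proj(m,P).round(1).tolist())
h=cv2.cvtColor(im,cv2.COLOR_BGR2HSV)
for r_ in range(186,215,2): print(r_,im[r_,256],end=';')
print()
for r_ in range(308,326,2): print(r_,im[r_,256],end=';')
E
```

```text
-0.003 [[215.8, 202.4], [292.7, 202.4], [220.6, 319.3], [288.1, 319.2]]
0 [[216.0, 208.8], [292.4, 208.8], [220.8, 324.2], [287.9, 324.2]]
0.003 [[216.3, 215.1], [292.2, 215.1], [221.0, 329.1], [287.7, 329.0]]
186 [115 123 122];188 [124 130 127];190 [81 87 80];192 [92 96 92];194 [91 94 91];196 [105 110 107];198 [127 132 126];200 [129 136 131];202 [82 48 31];204 [73 29  3];206 [79 37 12];208 [86 40 16];210 [100  44  11];212 [106  48  15];214 [110  52  21];
308 [51 51 48];310 [49 45 45];312 [51 50 48];314 [77 53 44];316 [134  61  21];318 [139 111  98];320 [  0  41 102];322 [ 12  49 101];324 [ 0 38 87];
```

Emit:
drive_tool --series '[[[2,-24,0,0,25],[1,-24,0,0,25],[0,0,-25,0,25],[0,0,-40,0,25],[0,0,-15,0,25],[0,0,0,0,25],[0,0,0,0,25],[0,0,0,0,25]]]'

```text
clock: 22.35
tool_pos: [0.4539, -0.1595, 0.0418]
eef_rot: [0.143, 0.99, 0.0, 0.001]
contact_force: [-0.6, -0.3, -0.9]
opening: 0.386
```

```bash
python3 - <<'E'
from h import *
np.set_printoptions(precision=4,suppress=True)
im,m=shot('wrist','w15')
s=sensors.get_state();print(s['clock'],s['tool_pos'],jaw(s),s['opening'])
E
```

```text
22.4 [ 0.4539 -0.1598  0.0419] 1.2836068855957121 0.38154704532490713
```

View pics/w15.png

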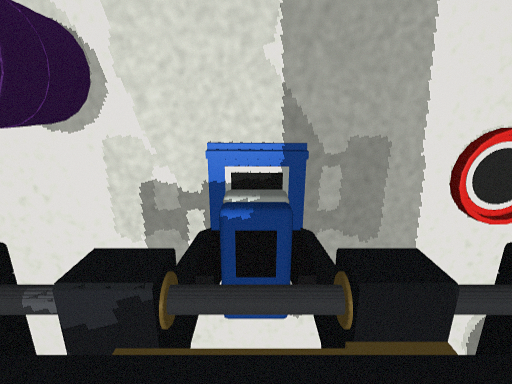

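Outline at columns 226–289 lines up with the oximeter at 221–291, so I'll lower it.

Emit:
drive_tool --series '[[[0,1.5,-15,0,25],[0,0,-12,0,25],[0,0,-5,0,25],[0,0,-0.5,0,25],[0,0,0,0,25],[0,0,0,0,25]]]'

```text
clock: 23.0
tool_pos: [0.4536, -0.1586, 0.009]
eef_rot: [0.143, 0.99, 0.0, 0.001]
contact_force: [0.7, -0.0, 3.8]
opening: 0.384
```

Emit:
drive_tool --series '[[[0,0,0.5,0,45],[0,0,0,0,55],[0,0,0,0,55],[0,0,15,0,55],[0,0,35,0,55],[0,0,45,0,70],[0,0,45,0,88],[20,0,45,0,88],[35,0,25,0,88],[35,0,0,0,88]]]'

```text
clock: 24.0
tool_pos: [0.5459, -0.1594, 0.2234]
eef_rot: [0.144, 0.99, -0.0, 0.004]
contact_force: [1.0, -0.3, -0.2]
opening: 0.994
```

Emit:
drive_tool --series '[[[35,0,0,0,88],[35,3,0,0,88],[0,0,0,0,88],[0,0,0,0,88],[0,0,0,0,88]]]'

```text
clock: 24.5
tool_pos: [0.6116, -0.1559, 0.2184]
eef_rot: [0.143, 0.99, -0.0, -0.001]
contact_force: [-0.2, 1.0, -0.7]
opening: 0.998
```

```bash
python3 - <<'E'
from h import *
np.set_printoptions(precision=4,suppress=True)
im,m=shot('wrist','w16')
s=sensors.get_state();print(s['clock'],s['tool_pos'],jaw(s))
mk,st=comp(cmask(im,'red',110,40),(256,200),3,True)
q,i=fit(m,mk,'cyl',(.038,),.052,.07,(.615,-.155));print(st,q,i,(q[:2]-s['tool_pos'][:2])*1000)
mk,st=comp(cmask(im,'yellow',80,40),proj(m,[.622,-.33,.003])[0],5,True)
E
```

```text
24.55 [ 0.6116 -0.1561  0.2186] 1.2826560602913548
[ 240  163   36   37 1026] [ 0.6144 -0.1542  0.1372] 0.9184362572221806 [2.7573 1.8456]
```

View pics/w16.png

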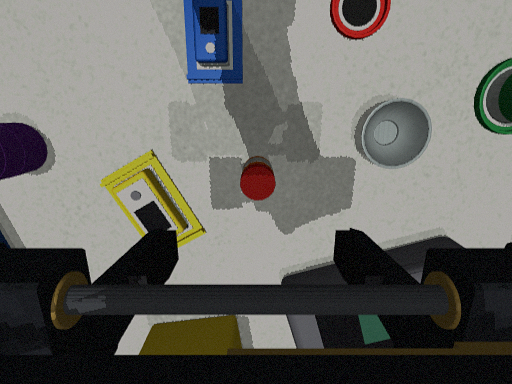

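Red cap at (258,182), clear all round.

Emit:
drive_tool --series '[[[2.5,1.8,-30,0,80],[0,0,-40,0,70],[0,0,-40,0,70],[0,0,-25,0,70],[0,0,0,0,70],[0,0,0,0,70]]]'

```text
clock: 25.15
tool_pos: [0.6154, -0.154, 0.0845]
eef_rot: [0.144, 0.99, -0.0, -0.0]
contact_force: [0.2, 0.6, 0.6]
opening: 0.792
```

```bash
python3 - <<'E'
from h import *
im,m=shot('wrist','w17')
s=sensors.get_state();print(s['clock'],s['tool_pos'],jaw(s),s['opening'])
E
```

```text
25.2 [ 0.61633938 -0.15399252  0.08545798] 1.2827050536403601 0.7953806020440741
```

View pics/w17.png

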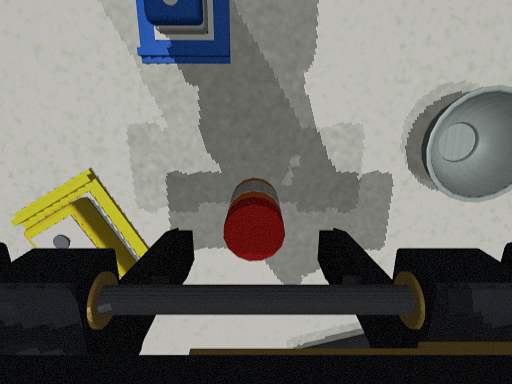

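Cap at (254,232), centred between the fingers. I'll go down and grip.

Emit:
drive_tool --series '[[[-1.5,0,-30,0,70],[0,0,-28,0,70],[0,0,0,0,70],[0,0,0,0,30],[0,0,0,0,30],[0,0,0,0,30],[0,0,0,0,30],[0,0,0,0,30]]]' --force 18

```text
clock: 26.0
tool_pos: [0.6148, -0.154, 0.0269]
eef_rot: [0.143, 0.99, -0.0, 0.001]
contact_force: [-1.4, -0.1, 5.0]
opening: 0.424
```

Emit:
drive_tool --series '[[[0,0,15,0,30],[0,0,30,0,30],[0,0,40,0,30],[0,0,30,0,30],[-20,16,10,0,30],[-30,24,0,0,30],[-30,20,0,0,30],[-30,20,0,0,30],[-25,10,0,0,30],[0,0,0,0,30]]]'

```text
clock: 27.0
tool_pos: [0.4751, -0.0623, 0.1517]
eef_rot: [0.142, 0.99, -0.0, -0.002]
contact_force: [0.4, 0.1, -0.2]
opening: 0.424
```

Emit:
drive_tool --series '[[[0,0,0,0,30],[0,0,0,0,30]]]'

```text
clock: 27.2
tool_pos: [0.4807, -0.0642, 0.1513]
eef_rot: [0.144, 0.99, 0.0, 0.001]
contact_force: [0.8, -0.6, -0.1]
opening: 0.428
```

```bash
python3 - <<'E'
from h import *
np.set_printoptions(precision=4,suppress=True)
im,m=shot('wrist','w18')
s=sensors.get_state();print(s['clock'],s['tool_pos'],jaw(s),s['opening'])
p=proj(m,[.4703,.0049,.003])[0];print(p)
mk,st=comp(cmask(im,'red',110,40),p,3,True);D=disc(im,mk);print(st,D[2],onz(m,D[1],.003))
E
```

```text
27.25 [ 0.4806 -0.0643  0.1512] 1.281837641375447 0.42509146143751425
[316.4933 152.5907]
[ 286  122   64   62 1554] [ 299  135   37   36 1046] [0.4703 0.005  0.003 ]
```

View pics/w18.png

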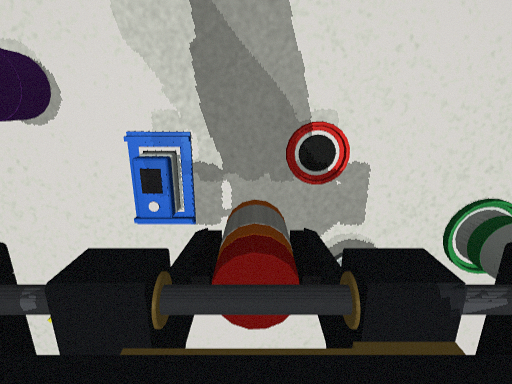

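The red disc measures (0.470, 0.005) again. The oximeter sits on its outline at (153,185), and the bottle is held upright at (256,270).

Emit:
drive_tool --series '[[[-5,35,0,0,30],[-5,34,0,0,30],[0,0,-20,0,30],[0,0,-40,0,30],[0,0,-30,0,30],[0,0,0,0,30],[0,0,0,0,30],[0,0,0,0,30]]]'

```text
clock: 28.05
tool_pos: [0.4703, 0.0051, 0.062]
eef_rot: [0.144, 0.99, 0.0, 0.001]
contact_force: [-0.2, 0.3, -1.0]
opening: 0.422
```

```bash
python3 - <<'E'
from h import *
np.set_printoptions(precision=4,suppress=True)
im,m=shot('wrist','w19')
s=sensors.get_state();print(s['clock'],s['tool_pos'],jaw(s),s['opening'])
E
```

```text
28.1 [0.4704 0.0051 0.0622] 1.2821981860052494 0.42324297550166823
```

View pics/w19.png

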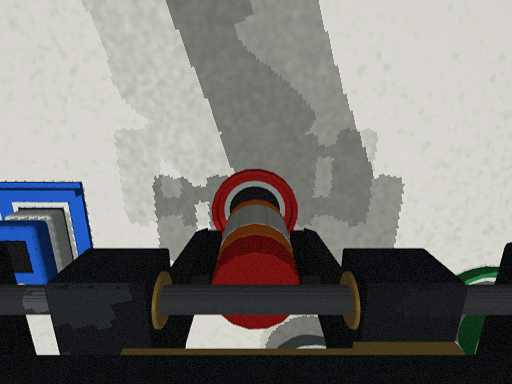

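The bottle is over the ring (ring centre at column 255). I'll lower it.

Emit:
drive_tool --series '[[[0,0,-15,0,30],[0,0,-10,0,30],[0,0,-6,0,30],[0,0,-1,0,30],[0,0,0,0,30],[0,0,0,0,30]]]'

```text
clock: 28.7
tool_pos: [0.4695, 0.0052, 0.0294]
eef_rot: [0.143, 0.99, 0.0, 0.0]
contact_force: [0.4, -0.4, 6.0]
opening: 0.425
```

Emit:
drive_tool --series '[[[0,0,0.5,0,50],[0,0,0,0,60],[0,0,0,0,65],[0,0,15,0,65],[0,0,30,0,65],[0,0,45,0,70],[0,0,45,0,80],[10,0,45,0,88],[40,0,0,0,88],[0,0,0,0,88]]]'

```text
clock: 29.7
tool_pos: [0.5247, 0.0052, 0.2113]
eef_rot: [0.145, 0.989, 0.002, 0.004]
contact_force: [-1.4, 0.1, -0.0]
opening: 0.998
```

Emit:
drive_tool --series '[[[30,0,20,0,88],[30,0,20,0,88],[30,0,0,0,88],[0,0,0,0,88],[0,0,0,0,88],[0,0,0,0,88]]]'

```text
clock: 30.3
tool_pos: [0.6072, 0.0052, 0.2483]
eef_rot: [0.143, 0.99, -0.001, -0.002]
contact_force: [-0.8, -0.1, -0.5]
opening: 1.0
```

```bash
python3 - <<'E'
from h import *
np.set_printoptions(precision=4,suppress=True)
im,m=shot('wrist','w20');a,ma=shot('scene','c20');b,mb=shot('side','s20')
s=sensors.get_state();print(s['clock'],s['tool_pos'],jaw(s))
cv2.imwrite('pics/c20c.png',cv2.resize(a[140:290,140:430],None,fx=2.7,fy=2.7,interpolation=cv2.INTER_CUBIC))
cv2.imwrite('pics/s20c.png',cv2.resize(b[100:290,150:390],None,fx=3,fy=3,interpolation=cv2.INTER_CUBIC))
E
```

```text
30.45 [0.608  0.0052 0.2491] 1.283508765569131
```

View pics/w20.png

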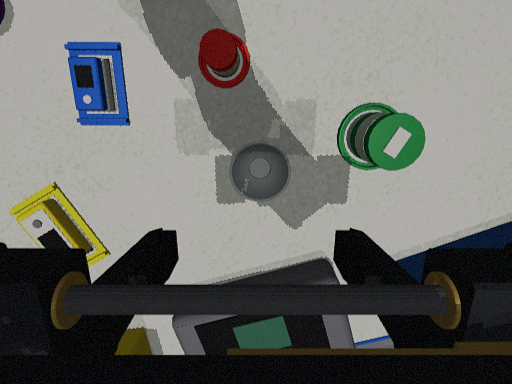

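View pics/s20c.png

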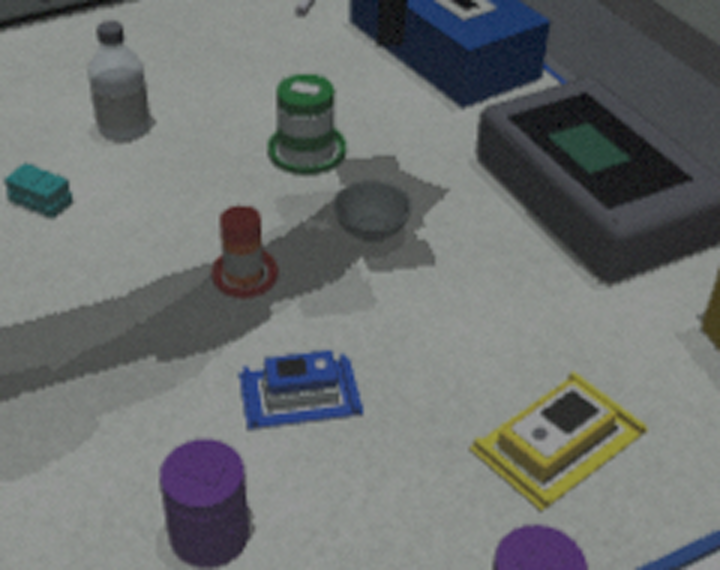

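View pics/c20c.png

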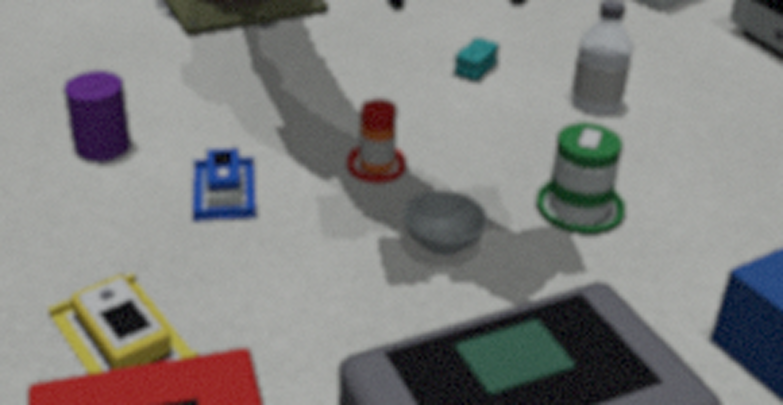

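All four look placed. I'll check by overlaying each item's outline as it would be at the exact tray centre.

```bash
python3 - <<'E'
from h import *
np.set_printoptions(precision=4,suppress=True)
E={'ox':('box',(.062,.034),.003,.035,(.4518,-.1577,-.289)),'meter':('box',(.092,.05),.003,.027,(.622,-.3005,.225)),'tub':('cyl',(.062,),.003,.083,(.6143,.163,0)),'tab':('cyl',(.038,),.003,.073,(.4703,.005,0))}
tiles=[]
for tag,names in(('w20',['ox','tub','tab']),('w16',['meter']),('s20',list(E))):
    im,m=load(tag);o=cv2.resize(im,None,fx=4,fy=4,interpolation=cv2.INTER_CUBIC)
    for n in names:
        k,d,z0,z1,p=E[n];G=(cv2.resize(sil(m,k,d,z0,z1,p),None,fx=4,fy=4)>.5).astype(np.uint8)
        cs,_=cv2.findContours(G,cv2.RETR_EXTERNAL,cv2.CHAIN_APPROX_NONE);cv2.drawContours(o,cs,-1,(255,0,255),1)
    for n in names:
        p=proj(m,[*E[n][4][:2],.03])[0]*4;x,y=p.astype(int);x=np.clip(x,130,2048-130);y=np.clip(y,150,1536-150)
        tiles.append(o[y-145:y+145,x-97:x+97])
    im,m=load(tag)
cv2.imwrite('pics/ov20.png',np.vstack([np.hstack(tiles[:4]),np.hstack(tiles[4:])]))
im,m=load('w20')
for n,c,uv,z0,z1 in(('tub','green',(412,140),.063,.083),('tab','red',(215,50),.055,.073)):
    pass
E
```

```text
(no output)
```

View pics/ov20.png

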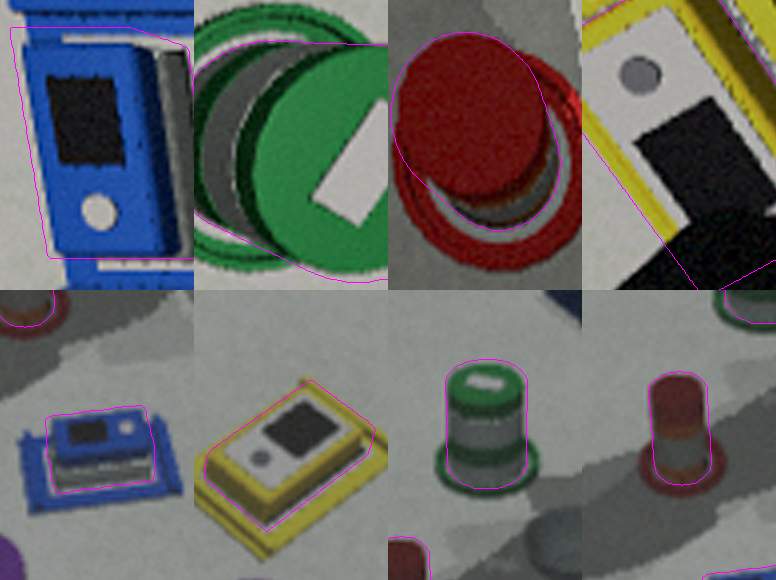

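All four match their outlines to within about 2–5 mm (limit 12 mm) and are upright. The bowl (side picture 274,170) and saline have not moved, and the gripper is clear at z = 0.25 m. Handing in.

```bash
python3 - <<'E'
from plant import sensors,cams,r
s=sensors.get_state();print(s['clock'],s['qd'].max(),s['contact_force']);print(r.finish_job())
E
```

```text
30.45 0.0040282420650607255 [-0.53409219  0.18411068 -0.33036102]
the job is handed in; nothing more can be done
None
```

The job is handed in at about 30 s of the 112 s allowed. I moved the meter, tub, oximeter and tablet bottle, in that order, one grasp each, into the yellow, green, blue and red trays.

- **Placement:** with each item's outline overlaid at its tray centre, all four sit upright within about 2–5 mm (limit 12 mm). The oximeter showed the largest gap, up to about 5 mm on one edge in the wrist view and about 2 mm in the side view. The meter looked 2–3 mm off in the side view. In the wrist view used for it, a finger hid part of the meter.
- **Alignment:** I lined the two oblong items up with their trays to within about 0.02 rad while placing them. I did not measure their angles again after release.
- **Bystanders:** I checked the saline bottle and steel bowl by eye only. Both looked upright and unmoved in the last pictures. I also left the purple and turquoise look-alikes alone.
- **Forces:** after release the gripper was clear of everything. The highest force in any move report was about 10 N.
- **Readings that disagreed:** the first network marks differed by up to about 10 mm from the wrist-camera measurements, so I used the wrist-camera values. The dark discs in the scene and side pictures agreed with those to about 2 mm.

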